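# Gauge the fixture bore and fit the matching locating pin

## Robot

A 6-joint arm with a two-finger parallel gripper is mounted at the origin on a cart in front of the work surface, level with it; the furniture and walls round the work are solid. World frame = base frame: x ahead of the robot, y to its left, z up, the work surface at z = 0. Lengths are in m, angles in rad, forces in N, time in s.
With the tool pointing down it reaches from about 0.275 to 1 m from the base axis. Payload 8.4 kg.
Tool frame: the origin (TCP) lies midway between the tips of the shut fingers; the grasp point (between the pads) lies 19 mm behind it; z points along the fingers, y is the line along which they close (so a half turn about z gives the same grasp; the last joint's range is limited). The gripper opens to 85 mm and grips with 20 to 120 N. Pads are 22 mm wide; open, the fingers measure 114 mm over their backs; the gripper's body (76 mm by 85 mm) begins 54 mm behind the grasp point. The pads swing forward as they close: fully open they stand 13 mm farther back than shut.
Start: joints at [1.238, 0.353, 1.633, -0, 1.155, -0.002], TCP at [0.203, 0.591, 0.231] pointing down, gripper open.
Joint ranges: [-2.63, 2.63], [-0.92, 2.1], [0.06, 2.66], [-1.3, 4.44], [0, 2.69], [-3.02, 3.02]. Speed limits (rad/s): [2.22, 2.22, 2.79, 3.14, 3.14, 3.14].

## Interface

Orientations are given as a unit quaternion [x, y, z, w].
In Python, from plant import bot, snapshot, get_calibration gives the robot as it stands.
- The arm moves only by the tool jog_arm, never from a script. Its argument "commands" is a list of rows, each a list of 2 entries, a list of its own where there are three numbers: the shift along the tool's x, y, z in cm, then the turn about the tool's z in degrees. A call has 1 to 10 rows; each row is the pose to reach, as a shift and turn from the pose commanded when the call began, along the tool's axes at that moment; what a row does not reach only later rows make up. A row lasts 1/8 s, in which the tool goes at most 62.5 mm and 10.7 degrees, less where a joint would pass 70% of its speed; a pose out of reach is approached as far as the arm can. A call with a gripper value outside its range is refused whole. "claw" is the finger opening in cm, from 0 to 8.54, set as the call begins (left out, the last holds). The fingers move at their own pace and stop on an object; "squeeze" is the grip in N (left out, the last holds). Time passes only in rows, so rows that repeat a pose let the fingers close. It gives the time, the measured TCP pose, the force, the opening and the grip force at its end, in the units of the state.
- bot.get_obs(): the state, without advancing time (a new reading comes with each control period).
- snapshot(name): name is "scene" or "top"; returns the picture (480x640x3 uint8, red, green, blue); there is no depth.
- get_calibration(name): a dict with "mtx" (3x3 intrinsics, pixels), "extrinsics" (4x4, takes a point from world to camera coordinates). Camera axes: x right, y down, z forward; pixel columns grow to the right and rows downward; lengths in m; the calibration is good to about 2 mm. A picture is of the moment at which its call begins. get_calibration takes no time and is no camera call.
- bot.job_done(): hands the job in; it is judged then, once.
The state is a dict: "time": time; "joint_pos": joint angles; "joint_velocities": joint speeds; "effort": joint torques, N m; "tool_pos": TCP position; "orientation": TCP orientation; "ft_force": force on the tool from outside, world axes, zero at the start; "wrist_torque": the same for the moment, N m; "width": opening from 0.0 (shut) to 1.0 (fully open); "grasp_force": force on a finger pad.
Only numpy, scipy, OpenCV 4.12 (cv2) and the standard library are available. Lean on these libraries where they do the work, as an engineer would, in place of code of your own. Each camera call takes 0.05 s, during which the arm holds its last target. There are 200 camera calls.

## Task

Take the depth rod from its holder and feel for the bottom of the blind bore in the aluminium fixture block, resting the rod on it for a moment, then put the rod back in its holder. From the depth you felt, take from the rack the one locating pin that will stand level with the fixed post beside the bore, seat it fully in the bore and let go. Push only lightly in the block (keep under 25 N), take no second pin out of the rack, and leave the things lying around where they are.

Things in the scene. Friction and masses are not known exactly. Their poses are not given: they have to be found in the camera images.
- block: Fixed aluminium fixture block, 90 (x) x 110 (y) x 60 mm high, on a dark steel foot plate 118 x 70 x 10 mm; it stands on the bench and its place and yaw vary. Origin: centre of its underside; z up. It has one round vertical blind bore, at (0, -25) mm, and a fixed upright steel post 14 mm thick and 40 mm tall on its top face at (0, +30) mm. An internal stop, which cannot be seen, sets the bore's depth; it sits on a stiff rubber pad and gives about 1 mm per 5 N, 4 mm at most.
- bore (a point): Centre of the bore's mouth, on the block's top face (60 mm above the bench). Bore diameter 15.5 mm with a 1.5 mm chamfer; its flat bottom lies 28, 36 or 44 mm below the mouth, differing from run to run. Axes as the block's.
- post_top (a point): Centre of the fixed post's top, 40 mm above the block's top face and 55 mm from the bore's axis along the block's +y. Axes as the block's.
- rod: Depth rod, 115 mm long: steel shaft 13 mm thick from the tip up to 56 mm with a small chamfer at the tip, collar 26 mm wide from 56 to 61 mm, black round handle 18 mm thick from 61 to 115 mm (grip it there, clear of the collar). Origin: centre of the flat tip; z runs along the rod to the handle. About 120 g. At the start it hangs upright in the holder, collar on the rim, tip 14 mm above the bench.
- holder_mouth (a point): Centre of the rim of the rod's holder, a fixed round dark steel stand 38 mm wide (52 mm foot) and 70 mm high with an upright hole 17 mm wide and 62 mm deep. The rod is home when its collar lies on the rim.
- rack: Fixed grey plastic pin rack, 56 (x) x 150 (y) x 40 mm high; origin: centre of its underside. Three upright sockets, 16 mm wide and 30 mm deep, in its top at y = -48, 0 and +48 mm, each holding one pin; which pin stands where varies.
- pin_short: Steel locating pin, 14 mm thick, 68 mm long, with a tapered nose at the foot (9 mm wide at the tip, full width 6 mm up); origin: centre of its foot; z up along the pin. 90 g. It fits a bore 28 mm deep.
- pin_short_top (a point): Centre of the short pin's top, 68 mm above its foot.
- pin_middle: As the short pin, but 76 mm long; fits a bore 36 mm deep.
- pin_middle_top (a point): Centre of the middle pin's top, 76 mm above its foot.
- pin_long: As the short pin, but 84 mm long; fits a bore 44 mm deep.
- pin_long_top (a point): Centre of the long pin's top, 84 mm above its foot.
- grease_pot: Bystander: small pot of grease with a red screw lid, 56 mm wide, 44 mm high; origin: centre of its underside.
- horn_blank: Bystander: pale machined horn blank, standing, 26 mm wide, 50 mm high; origin: centre of its underside.
- sample: Bystander: small plastic box of two shells, 41 x 61 x 23 mm; origin: centre of its underside.

How it is judged:
By the outcome, as a careful person would: the job done as asked, in the order asked, and still so for the second after the job is handed in, with the robot touching nothing.
It also fails if it takes over 72 s, if anything falls off the work surface, if the arm or the gripper's body presses on something with over 40 N, if the wrist force passes 120 N, or if a joint passes its speed limit or range.

## Working session

There is one attempt and no reset: what is moved stays moved. The work goes in short steps, Python scripts to look and compute and a tool call to move; the robot and the scene stay as the last step left them, time stands still between calls to the robot, and variables do not carry over. Pictures are saved under pics/ and viewed, at most 11 in all, crops included, and the job is handed in when it is done.

Besides the shell and the picture viewer there is one more tool, called by a JSON object that holds its "api" and its "payload", one argument or row to a line. jog_arm: Moves the arm, as the interface text tells. Its arguments: {"type":"object","properties":{"commands":{"type":"array"},"claw":{"type":"number"},"squeeze":{"type":"number"}},"required":["commands"]}

```bash
mkdir -p pics; python3 - <<'E'
from plant import bot,snapshot,get_calibration
import cv2
for n in ("scene","top"):
    im=snapshot(n); cv2.imwrite(f"pics/{n}0.png",im[:,:,::-1])
    c=get_calibration(n); print(c)
print(bot.get_obs())
E
```

```text
{'mtx': array([[462.16952191,   0.        , 323.30443661],
       [  0.        , 462.16952191, 235.82903139],
       [  0.        ,   0.        ,   1.        ]]), 'extrinsics': array([[ 0.63122959, -0.7753337 ,  0.02017092, -0.39633774],
       [-0.4382467 , -0.37800984, -0.81550499,  0.29807126],
       [ 0.63991331,  0.50593104, -0.57839843,  0.64965738],
       [ 0.        ,  0.        ,  0.        ,  1.        ]])}
{'mtx': array([[550.26068721,   0.        , 318.13670636],
       [  0.        , 550.26068721, 238.72374018],
       [  0.        ,   0.        ,   1.        ]]), 'extrinsics': array([[ 0.02269782, -0.99958465, -0.01775768, -0.06882517],
       [-0.99814949, -0.0216558 , -0.05682105,  0.52143605],
       [ 0.05641289,  0.01901453, -0.99822644,  1.41986668],
       [ 0.        ,  0.        ,  0.        ,  1.        ]])}
{'time': 0.1, 'joint_pos': array([ 1.23762538e+00,  3.53584903e-01,  1.63405754e+00,  1.84128371e-06,
        1.15518891e+00, -2.36977470e-03]), 'joint_velocities': array([ 1.22348227e-03, -6.61281148e-05, -3.41518792e-03,  1.57005364e-03,
        2.30317163e-03, -1.13714508e-03]), 'effort': array([ 1.13945848e-04, -6.06358480e+01, -3.42821145e+01, -6.82951031e-05,
        3.87469190e-03, -2.49322687e-05]), 'tool_pos': array([0.20284389, 0.59072088, 0.23063395]), 'orientation': array([ 1.64647799e-01,  9.86352228e-01, -6.10510350e-04, -1.04251502e-04]), 'ft_force': array([ 0.6888609 , -0.59266672, -0.68757816]), 'wrist_torque': array([ 0.03659818, -0.00369377,  0.01835032]), 'grasp_force': 0.0, 'width': 0.9980178160095778}
```

View pics/scene0.png

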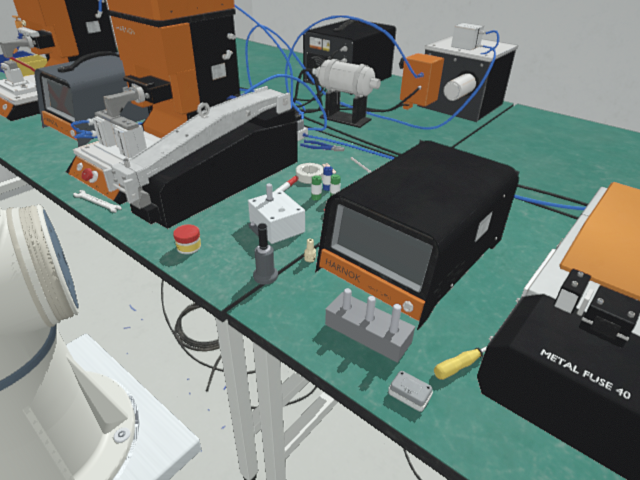

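View pics/top0.png

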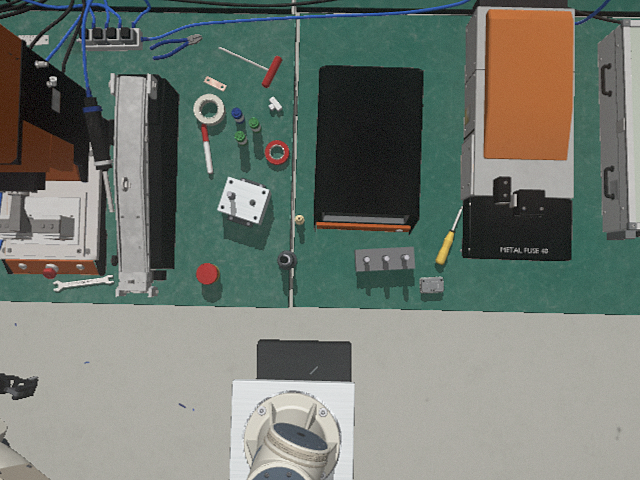

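The scene picture shows the rod at (264,250), block at (277,215), rack with three pins at (370,320), grease pot (187,238), horn (310,250), box (410,390). In the top view: rod (287,260), block (245,200), rack (385,260).

```bash
python3 - <<'E'
import cv2
a=cv2.imread("pics/top0.png")[165:290,205:430]; b=cv2.imread("pics/scene0.png")[170:370,230:430]
cv2.imwrite("pics/topc.png",cv2.resize(a,None,fx=3.5,fy=3.5,interpolation=2)); cv2.imwrite("pics/scenec.png",cv2.resize(b,None,fx=3,fy=3,interpolation=2))
E
```

```text
(no output)
```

View pics/topc.png

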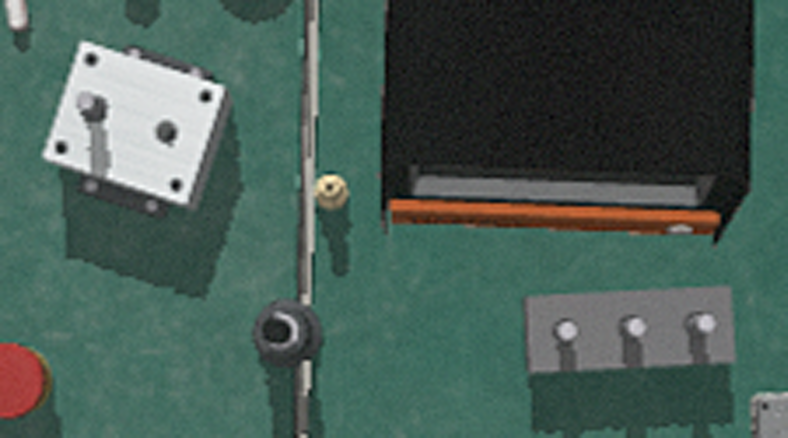

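View pics/scenec.png

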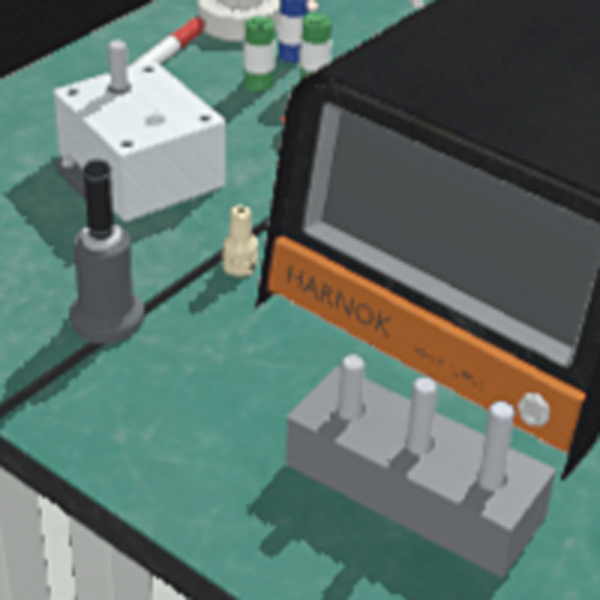

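```bash
cat > h.py <<'E'
import numpy as np, cv2
from plant import bot,snapshot,get_calibration
C={n:get_calibration(n) for n in("scene","top")}
def ray(n,p):
    E=C[n]["extrinsics"];R=E[:3,:3];o=-R.T@E[:3,3]
    return o,R.T@np.linalg.solve(C[n]["mtx"],[p[0],p[1],1])
def onz(n,p,z):
    o,d=ray(n,p);return o+d*(z-o[2])/d[2]
def tri(ps,pt):
    (a,d),(b,e)=ray("scene",ps),ray("top",pt)
    s,t=np.linalg.lstsq(np.c_[d,-e],b-a,rcond=None)[0]
    return (a+s*d+b+t*e)/2, np.linalg.norm(a+s*d-b-t*e)*1e3
def proj(n,P):
    E=C[n]["extrinsics"];q=C[n]["mtx"]@(E[:3,:3]@P+E[:3,3]);return q[:2]/q[2]
def blobs(im,box,f,amin=3):
    x0,y0,x1,y1=box;w=im[y0:y1,x0:x1];hsv=cv2.cvtColor(w,cv2.COLOR_BGR2HSV).astype(int)
    m=f(hsv).astype(np.uint8)
    n,l,s,c=cv2.connectedComponentsWithStats(m)
    return [(int(s[i,4]),(c[i]+[x0,y0]).round(1),s[i,:4]+[x0,y0,0,0]) for i in range(1,n) if s[i,4]>=amin]
E
python3 - <<'E'
from h import *
np.set_printoptions(precision=4,suppress=True)
T=cv2.imread("pics/top0.png");S=cv2.imread("pics/scene0.png")
white=lambda h:(h[...,2]>175)&(h[...,1]<40)
print("toppins",[b[:2] for b in blobs(T,(355,245,418,275),lambda h:(h[...,2]>160))])
print("scpins",blobs(S,(325,285,415,335),lambda h:(h[...,2]>165)&(h[...,1]<40)))
print("bore",[b[:2] for b in blobs(T,(215,175,275,228),lambda h:(h[...,2]<130)&(h[...,1]<60))])
print("rod top",[b[:2] for b in blobs(T,(270,245,300,275),lambda h:(h[...,2]<45))])
print("ro sc",blobs(S,(250,215,280,260),lambda h:(h[...,2]<45)))
# block top face
w=T[170:230,210:280];h=cv2.cvtColor(w,cv2.COLOR_BGR2HSV);m=((h[...,2]>150)&(h[...,1]<50)).astype(np.uint8)
c=max(cv2.findContours(m,0,1)[0],key=cv2.contourArea)[:,0]+[210,170]
P=np.array([onz("top",p,.06)[:2] for p in c],np.float32)*1000
r=cv2.minAreaRect(P);print("block",r)
# rack top face
w=T[240:280,350:420];h=cv2.cvtColor(w,cv2.COLOR_BGR2HSV);m=((h[...,1]<50)&(h[...,2]>70)).astype(np.uint8)
c=max(cv2.findContours(m,0,1)[0],key=cv2.contourArea)[:,0]+[350,240]
P=np.array([onz("top",p,.04)[:2] for p in c],np.float32)*1000
print("rack",cv2.minAreaRect(P))
print("bore",tri((281.3,210),(252.7,202.7)),onz("top",(252.7,202.7),.06),onz("scene",(281.3,210),.06))
print("post",tri((269.3,184.7),(230.1,193.6)),onz("top",(230.1,193.6),.1))
print("rod",tri((262.3,225.3),(283.6,259.6)),onz("top",(283.6,259.6),.129),onz("scene",(262.3,225.3),.129))
for s,t in (((347.7,290),(367,258.7)),((371.7,298),(386.1,257.9)),((397.3,306.3),(406.4,256.7))):print("pin",tri(s,t),[onz("top",t,z)[:2] for z in(.078,.086,.094)])
E
```

```text
toppins [(16, array([386.5, 258. ])), (15, array([406.5, 256.9])), (17, array([366.6, 259. ]))]
scpins [(29, array([347.2, 290.4]), array([344, 288,   7,   6])), (35, array([371.4, 298.2]), array([368, 296,   8,   6])), (22, array([408.5, 302.8]), array([405, 301,   8,   5])), (35, array([397.1, 306.5]), array([394, 304,   7,   6])), (4, array([403.5, 304.5]), array([403, 304,   2,   2])), (10, array([405.9, 309.1]), array([404, 308,   5,   3])), (6, array([410.5, 308.5]), array([410, 307,   2,   4])), (189, array([381.1, 323.2]), array([366, 309,  25,  26])), (8, array([375. , 313.4]), array([374, 312,   4,   4])), (160, array([404.4, 328.1]), array([395, 320,  19,  15]))]
bore [(7, array([241.1, 178.6])), (11, array([230.6, 181.5])), (47, array([252.1, 182. ])), (12, array([263.2, 185.5])), (7, array([272.7, 187. ])), (293, array([250.2, 215.1])), (8, array([263.1, 192.1])), (37, array([231.7, 196.6])), (26, array([252. , 202.5])), (9, array([222. , 206.8])), (9, array([254.9, 217.3]))]
rod top [(25, array([283.6, 259.3])), (3, array([292.3, 262.3]))]
ro sc [(5, array([259.8, 226.4
[... 458 characters left out ...]
 ] [0.6087 0.1102 0.06  ]
post (array([0.6245, 0.1611, 0.1007]), np.float64(0.6503210740737415)) [0.6248 0.161  0.1   ]
rod (array([0.4649, 0.0217, 0.1303]), np.float64(1.090611901270209)) [0.4645 0.0221 0.129 ] [0.4665 0.0227 0.129 ]
pin (array([ 0.4721, -0.1806,  0.0784]), np.float64(0.4592761661186896)) [array([ 0.4722, -0.1808]), array([ 0.4721, -0.1802]), array([ 0.4719, -0.1797])]
pin (array([ 0.4754, -0.2277,  0.0854]), np.float64(1.1573953569228739)) [array([ 0.4753, -0.228 ]), array([ 0.4751, -0.2272]), array([ 0.4749, -0.2264])]
pin (array([ 0.479 , -0.2761,  0.0935]), np.float64(0.20311052239260446)) [array([ 0.4794, -0.2782]), array([ 0.4791, -0.2771]), array([ 0.4789, -0.2759])]
```

The pins sort by height: short at y≈-0.18, middle at -0.228, long at -0.277. The bore is near (0.609, 0.110) and the rod near (0.465, 0.022). The points agree with the sizes given, so I'm moving.

{"api": "jog_arm", "payload": {
  "commands": [
    [[-16.5,-30.4,-10],0],
    [[-16.5,-30.4,-10],0],
    [[-16.5,-30.4,-10],0],
    [[-16.5,-30.4,-10],0],
    [[-16.5,-30.4,-10],0],
    [[-16.5,-30.4,-10],0],
    [[-43.3,-45.3,-3],0],
    [[-43.3,-45.3,-3],0],
    [[-43.3,-45.3,-3],0],
    [[-43.3,-45.3,-3],0]
  ],
  "claw": 5,
  "squeeze": 50
}}

```text
time: 1.35
tool_pos: [0.4243, 0.0669, 0.2753]
orientation: [0.165, 0.986, 0.0, 0.0]
ft_force: [0.2, 1.6, 1.0]
width: 0.584
grasp_force: 0.0
```

{"api": "jog_arm", "payload": {
  "commands": [
    [[0,0,0],0],
    [[0,0,0],0]
  ]
}}

```text
time: 1.6
tool_pos: [0.4228, 0.0688, 0.2753]
orientation: [0.165, 0.986, -0.0, -0.001]
ft_force: [-1.0, 0.4, -0.4]
width: 0.59
grasp_force: 0.0
```

{"api": "jog_arm", "payload": {
  "commands": [
    [[-5.5,-3.0,5],0],
    [[-5.5,-3.0,9],0],
    [[-5.5,-3.0,12],0],
    [[-5.5,-3.0,12],0],
    [[-5.5,-3.0,15],0],
    [[-5.5,-3.0,18],0],
    [[-5.5,-3.0,19],0],
    [[-5.5,-3.0,19],0]
  ]
}}

```text
time: 2.6
tool_pos: [0.466, 0.0232, 0.0866]
orientation: [0.164, 0.986, 0.0, 0.0]
ft_force: [-0.1, 1.1, 0.7]
width: 0.583
grasp_force: 0.0
```

```bash
python3 - <<'E'
from h import *
o=bot.get_obs();print(o["tool_pos"],o["ft_force"])
im=snapshot("scene")[:,:,::-1];cv2.imwrite("pics/g1.png",cv2.resize(im[110:310,160:360],None,fx=3,fy=3,interpolation=2))
E
```

```text
[0.46595118 0.02320393 0.08655521] [-0.12325204  1.14877686  0.66504477]
```

View pics/g1.png

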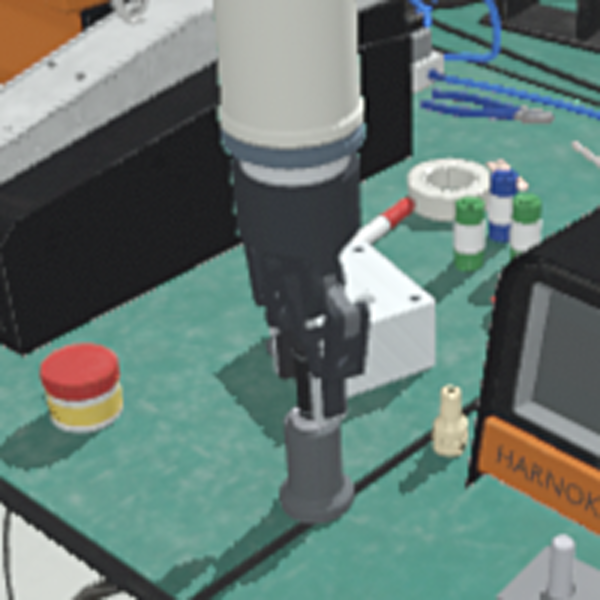

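The fingers straddle the black handle above the holder (crop (310,400)), clear of the collar. Closing.

{"api": "jog_arm", "payload": {
  "commands": [
    [[0,0,0],0],
    [[0,0,0],0],
    [[0,0,0],0],
    [[0,0,0],0],
    [[0,0,0],0],
    [[0,0,0],0]
  ],
  "claw": 0.5,
  "squeeze": 60
}}

```text
time: 3.4
tool_pos: [0.4663, 0.0226, 0.0866]
orientation: [0.165, 0.986, 0.0, 0.001]
ft_force: [-1.1, 1.0, 7.8]
width: 0.195
grasp_force: 58.2
```

{"api": "jog_arm", "payload": {
  "commands": [
    [[0,0,-1],0],
    [[0,0,-3],0],
    [[0,0,-5.5],0],
    [[0,0,-8],0],
    [[0,0,-10.5],0],
    [[0,0,-12],0],
    [[0,0,-12],0],
    [[0,0,-12],0]
  ]
}}

```text
time: 4.4
tool_pos: [0.465, 0.0225, 0.2049]
orientation: [0.165, 0.986, -0.0, -0.001]
ft_force: [0.2, 0.0, -0.5]
width: 0.187
grasp_force: 58.9
```

```bash
python3 - <<'E'
from h import *
o=bot.get_obs();print(o["tool_pos"],o["ft_force"],o["grasp_force"])
for n in("scene","top"):
    im=snapshot(n)[:,:,::-1];cv2.imwrite(f"pics/l_{n}.png",im)
p=o["tool_pos"];print([proj("scene",p+[0,0,z]).round(1) for z in(-.0726,-.0166,0)],[proj("top",p+[0,0,z]).round(1) for z in(-.0726,0)])
im=cv2.imread("pics/l_scene.png");cv2.imwrite("pics/l1.png",cv2.resize(im[180:260,220:320],None,fx=6,fy=6,interpolation=2))
E
```

```text
[0.46501559 0.02252104 0.20490245] [ 0.18647987  0.02850831 -0.46754311] 58.88715326786041
[array([261.7, 224.2]), array([260., 199.]), array([259.4, 191.1])] [array([283.3, 259.4]), array([280.7, 258.7])]
```

View pics/l1.png

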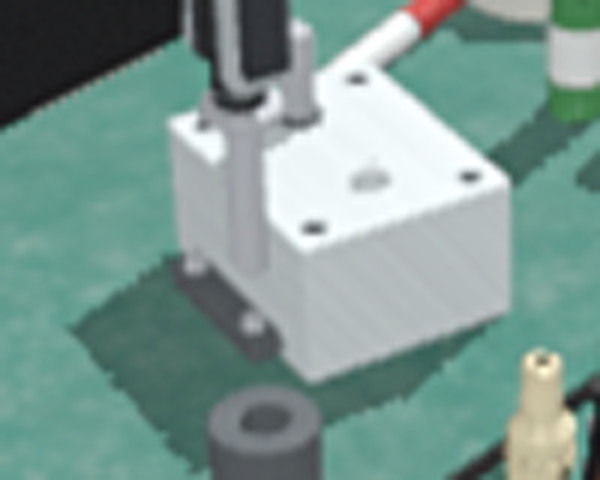

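{"api": "jog_arm", "payload": {
  "commands": [
    [[-5.4,6.5,0],0],
    [[-10.8,13.0,0],0],
    [[-10.8,13.0,0],0],
    [[-10.8,13.0,0],0],
    [[-10.8,13.0,3],0],
    [[-10.8,13.0,5],0],
    [[-10.8,13.0,6.4],0],
    [[-10.8,13.0,6.4],0],
    [[-10.8,13.0,6.4],0]
  ]
}}

```text
time: 5.62
tool_pos: [0.6103, 0.1104, 0.1423]
orientation: [0.165, 0.986, 0.0, 0.0]
ft_force: [0.7, -0.4, -0.5]
width: 0.195
grasp_force: 59.1
```

```bash
python3 - <<'E'
from h import *
o=bot.get_obs();print(o["tool_pos"],o["ft_force"],o["grasp_force"])
im=snapshot("scene")[:,:,::-1]
p=o["tool_pos"];print([proj("scene",p+[0,0,z]).round(1) for z in(-.0726,)],proj("scene",np.array([.609,.11,.06])))
cv2.imwrite("pics/b1.png",cv2.resize(im[170:240,240:320],None,fx=7,fy=7,interpolation=2))
E
```

```text
[0.61027999 0.11037947 0.14231372] [ 0.74368806 -0.42369825 -0.51674328] 59.12868082523346
[array([281.6, 206.1])] [281.46195086 209.96722683]
```

View pics/b1.png

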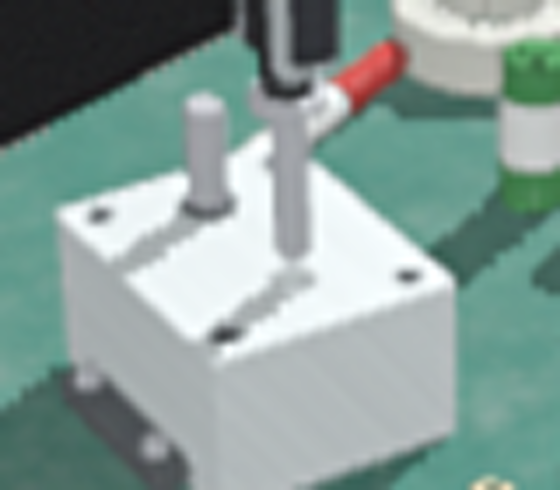

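The rod tip, at crop (291,252), is directly above the bore mouth at about (292,280). I'm descending in small steps.

{"api": "jog_arm", "payload": {
  "commands": [
    [[0,0,0.5],0],
    [[0,0,0.9],0],
    [[0,0,1.2],0],
    [[0,0,1.5],0],
    [[0,0,1.5],0]
  ]
}}

```text
time: 6.3
tool_pos: [0.6098, 0.1104, 0.1263]
orientation: [0.165, 0.986, -0.0, -0.0]
ft_force: [0.3, -0.0, -1.8]
width: 0.195
grasp_force: 59.1
```

{"api": "jog_arm", "payload": {
  "commands": [
    [[0,0,0.5],0],
    [[0,0,1.0],0],
    [[0,0,1.5],0],
    [[0,0,1.9],0],
    [[0,0,1.9],0],
    [[0,0,1.9],0]
  ]
}}

```text
time: 7.05
tool_pos: [0.61, 0.1105, 0.1077]
orientation: [0.165, 0.986, 0.0, 0.0]
ft_force: [-0.9, -0.8, -0.6]
width: 0.195
grasp_force: 59.1
```

{"api": "jog_arm", "payload": {
  "commands": [
    [[0,0,0.1],0],
    [[0,0,0.2],0],
    [[0,0,0.3],0],
    [[0,0,0.4],0],
    [[0,0,0.4],0],
    [[0,0,0.4],0]
  ]
}}

```text
time: 7.8
tool_pos: [0.61, 0.1105, 0.1037]
orientation: [0.165, 0.986, 0.0, 0.0]
ft_force: [0.4, -0.1, -1.5]
width: 0.195
grasp_force: 59.1
```

{"api": "jog_arm", "payload": {
  "commands": [
    [[0,0,0.1],0],
    [[0,0,0.2],0],
    [[0,0,0.25],0],
    [[0,0,0.25],0],
    [[0,0,0.25],0]
  ]
}}

```text
time: 8.43
tool_pos: [0.61, 0.1104, 0.1012]
orientation: [0.165, 0.986, -0.0, 0.0]
ft_force: [0.2, 0.1, -1.1]
width: 0.192
grasp_force: 59.1
```

{"api": "jog_arm", "payload": {
  "commands": [
    [[0,0,0.1],0],
    [[0,0,0.2],0],
    [[0,0,0.3],0],
    [[0,0,0.4],0],
    [[0,0,0.4],0],
    [[0,0,0.4],0]
  ]
}}

```text
time: 9.18
tool_pos: [0.61, 0.1104, 0.0971]
orientation: [0.165, 0.986, -0.0, 0.0]
ft_force: [0.7, -0.1, -1.0]
width: 0.196
grasp_force: 59.1
```

{"api": "jog_arm", "payload": {
  "commands": [
    [[0,0,0.1],0],
    [[0,0,0.2],0],
    [[0,0,0.2],0],
    [[0,0,0.2],0]
  ]
}}

```text
time: 9.68
tool_pos: [0.61, 0.1104, 0.0951]
orientation: [0.165, 0.986, -0.0, 0.0]
ft_force: [-0.3, -0.7, -0.9]
width: 0.191
grasp_force: 59.1
```

{"api": "jog_arm", "payload": {
  "commands": [
    [[0,0,0.1],0],
    [[0,0,0.2],0],
    [[0,0,0.2],0],
    [[0,0,0.2],0]
  ]
}}

```text
time: 10.18
tool_pos: [0.61, 0.1104, 0.0931]
orientation: [0.165, 0.986, 0.0, 0.0]
ft_force: [-0.2, -0.1, -0.6]
width: 0.191
grasp_force: 59.1
```

Nothing at 36 mm (tip ≈ 20.5 mm above the bench), so I'm going on towards 44 mm.

{"api": "jog_arm", "payload": {
  "commands": [
    [[0,0,0.1],0],
    [[0,0,0.2],0],
    [[0,0,0.3],0],
    [[0,0,0.4],0],
    [[0,0,0.4],0],
    [[0,0,0.4],0]
  ]
}}

```text
time: 10.92
tool_pos: [0.61, 0.1104, 0.0891]
orientation: [0.165, 0.986, -0.0, -0.0]
ft_force: [1.0, -0.3, -1.8]
width: 0.193
grasp_force: 59.1
```

{"api": "jog_arm", "payload": {
  "commands": [
    [[0,0,0.1],0],
    [[0,0,0.15],0],
    [[0,0,0.15],0],
    [[0,0,0.15],0]
  ]
}}

```text
time: 11.42
tool_pos: [0.61, 0.1104, 0.0877]
orientation: [0.165, 0.986, 0.0, 0.0]
ft_force: [0.4, 0.7, 0.9]
width: 0.196
grasp_force: 59.2
```

{"api": "jog_arm", "payload": {
  "commands": [
    [[0,0,0.1],0],
    [[0,0,0.1],0],
    [[0,0,0.1],0],
    [[0,0,0.1],0]
  ]
}}

```text
time: 11.92
tool_pos: [0.6101, 0.1104, 0.0868]
orientation: [0.165, 0.986, 0.0, 0.0]
ft_force: [-1.5, -0.6, 5.9]
width: 0.195
grasp_force: 59.6
```

Contact: about 7 N with the tip ≈ 14 mm above the bench. The bottom is therefore near 16 mm, the bore is 44 mm deep, and the long pin is the one. I'll rest there briefly and then lift out.

{"api": "jog_arm", "payload": {
  "commands": [
    [[0,0,0],0],
    [[0,0,0],0],
    [[0,0,0],0],
    [[0,0,-1],0],
    [[0,0,-3],0],
    [[0,0,-5.5],0],
    [[0,0,-8],0],
    [[0,0,-10.5],0],
    [[0,0,-11.8],0],
    [[0,0,-11.8],0]
  ]
}}

```text
time: 13.18
tool_pos: [0.6105, 0.1105, 0.206]
orientation: [0.165, 0.986, 0.0, 0.001]
ft_force: [-0.4, -0.3, -1.1]
width: 0.196
grasp_force: 59.2
```

{"api": "jog_arm", "payload": {
  "commands": [
    [[5.4,-6.5,0],0],
    [[10.8,-13.0,0],0],
    [[10.8,-13.0,0],0],
    [[10.8,-13.0,0],0],
    [[10.8,-13.0,3],0],
    [[10.8,-13.0,5],0],
    [[10.8,-13.0,5.8],0],
    [[10.8,-13.0,6.3],0],
    [[10.8,-13.0,6.8],0],
    [[10.8,-13.0,6.8],0]
  ]
}}

```text
time: 14.42
tool_pos: [0.4657, 0.0226, 0.1367]
orientation: [0.165, 0.986, 0.0, 0.0]
ft_force: [-0.2, 0.1, 0.2]
width: 0.19
grasp_force: 59.2
```

{"api": "jog_arm", "payload": {
  "commands": [
    [[0,0,1],0],
    [[0,0,2],0],
    [[0,0,3],0],
    [[0,0,4],0],
    [[0,0,4.6],0],
    [[0,0,4.9],0],
    [[0,0,5.05],0],
    [[0,0,5.05],0]
  ]
}}

```text
time: 15.42
tool_pos: [0.4657, 0.0226, 0.0866]
orientation: [0.165, 0.986, 0.0, 0.0]
ft_force: [-2.0, 0.7, 4.8]
width: 0.195
grasp_force: 60.0
```

{"api": "jog_arm", "payload": {
  "commands": [
    [[0,0,0],0],
    [[0,0,0],0],
    [[0,0,0],0],
    [[0,0,0],0],
    [[0,0,-2],0],
    [[0,0,-4],0],
    [[0,0,-7],0],
    [[0,0,-12],0],
    [[0,0,-12],0],
    [[0,0,-12],0]
  ],
  "claw": 4.5
}}

```text
time: 16.68
tool_pos: [0.4653, 0.0225, 0.2057]
orientation: [0.165, 0.986, -0.0, -0.0]
ft_force: [-1.2, -0.0, -0.4]
width: 0.526
grasp_force: 0.0
```

```bash
python3 - <<'E'
from h import *
o=bot.get_obs();print(o["tool_pos"],o["ft_force"],o["width"])
im=snapshot("scene")[:,:,::-1]
cv2.imwrite("pics/h1.png",cv2.resize(im[170:370,230:430],None,fx=3,fy=3,interpolation=2))
E
```

```text
[0.46526709 0.02253437 0.20574082] [-1.16635149 -0.02863856 -0.39896364] 0.5264365378750647
```

View pics/h1.png

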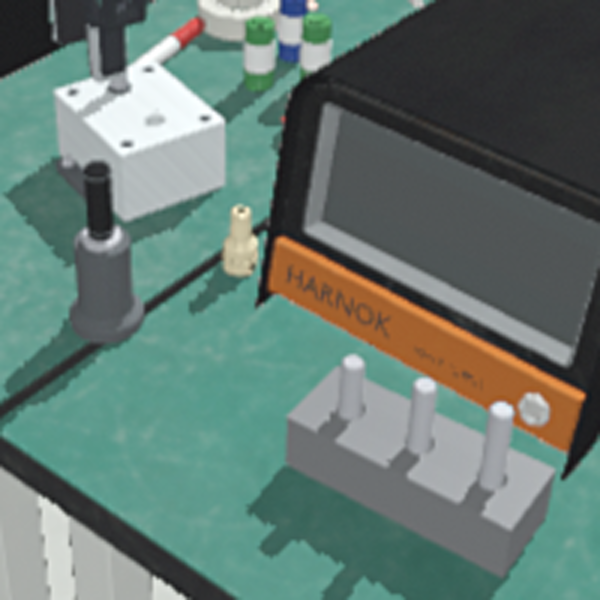

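```bash
python3 - <<'E'
from h import *
print(tri((423.5,302),(410.5,226.6)), tri((321.5,249),(316.5,222.5)))  # orange top corners
print([onz("top",(400,v),z).round(3) for v,z in((231,.03),(218,.2),(214,.2))])
E
```

```text
(array([ 0.55566578, -0.28969351,  0.05612718]), np.float64(2.033263193495749)) (array([ 0.56032951, -0.05138512,  0.05505843]), np.float64(4.0423839997358115))
[array([ 0.546, -0.268,  0.03 ]), array([ 0.563, -0.245,  0.2  ]), array([ 0.573, -0.245,  0.2  ])]
```

{"api": "jog_arm", "payload": {
  "commands": [
    [[-5.5,-13.9,0],0],
    [[-11,-27.8,0],0],
    [[-11,-27.8,0],0],
    [[-11,-27.8,0],0],
    [[-11,-27.8,0],0],
    [[-11,-27.8,0],0],
    [[-11,-27.8,3],0],
    [[-11,-27.8,6],0],
    [[-11,-27.8,9],0],
    [[-11,-27.8,9],0]
  ],
  "claw": 3
}}

```text
time: 17.98
tool_pos: [0.4771, -0.2739, 0.1133]
orientation: [0.164, 0.986, 0.001, -0.003]
ft_force: [-0.7, 0.2, 0.2]
width: 0.349
grasp_force: 0.0
```

```bash
python3 - <<'E'
from h import *
o=bot.get_obs();print(o["tool_pos"],o["ft_force"],o["width"])
im=snapshot("scene")[:,:,::-1]
print(proj("scene",o["tool_pos"]),proj("scene",o["tool_pos"]*[1,1,0]+[0,0,.094]))
cv2.imwrite("pics/p1.png",cv2.resize(im[220:340,320:440],None,fx=5,fy=5,interpolation=2))
E
```

```text
[ 0.47710496 -0.27387297  0.11325061] [-0.69178346  0.21740421  0.20511815] 0.34939191377232964
[396.8260091 297.4713537] [395.51623722 306.0920147 ]
```

View pics/p1.png

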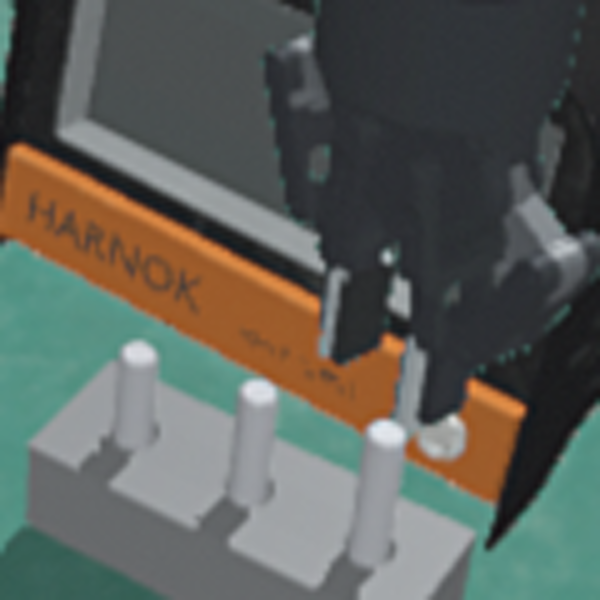

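The open fingers, at crop (345,345) and (420,400), straddle the long pin's top at (385,435). I'll settle, then check the offset.

{"api": "jog_arm", "payload": {
  "commands": [
    [[0,0,1],0],
    [[0,0,1],0],
    [[0,0,1],0]
  ]
}}

```text
time: 18.4
tool_pos: [0.4796, -0.2762, 0.1067]
orientation: [0.165, 0.986, -0.0, 0.0]
ft_force: [0.9, 0.3, 0.0]
width: 0.352
grasp_force: 0.0
```

{"api": "jog_arm", "payload": {
  "commands": [
    [[0.1,0,1],0],
    [[0.1,0,2.5],0],
    [[0.1,0,3.5],0],
    [[0.1,0,4.4],0],
    [[0.1,0,4.4],0],
    [[0.1,0,4.4],0]
  ]
}}

```text
time: 19.15
tool_pos: [0.4786, -0.2759, 0.0623]
orientation: [0.165, 0.986, -0.0, 0.0]
ft_force: [0.1, 0.6, -0.1]
width: 0.352
grasp_force: 0.0
```

{"api": "jog_arm", "payload": {
  "commands": [
    [[0,0,0],0],
    [[0,0,0],0],
    [[0,0,0],0],
    [[0,0,0],0],
    [[0,0,0],0]
  ],
  "claw": 0.3,
  "squeeze": 60
}}

```text
time: 19.77
tool_pos: [0.4787, -0.276, 0.0626]
orientation: [0.165, 0.986, -0.0, 0.0]
ft_force: [0.3, 1.1, 6.1]
width: 0.146
grasp_force: 58.7
```

{"api": "jog_arm", "payload": {
  "commands": [
    [[0,0,-1],0],
    [[0,0,-2.5],0],
    [[0,0,-4.5],0],
    [[0,0,-7],0],
    [[0,0,-10],0],
    [[0,0,-13],0],
    [[0,0,-13],0],
    [[0,0,-13],0]
  ]
}}

```text
time: 20.78
tool_pos: [0.478, -0.2755, 0.1919]
orientation: [0.165, 0.986, 0.0, -0.0]
ft_force: [-1.1, -0.0, -2.5]
width: 0.146
grasp_force: 58.5
```

{"api": "jog_arm", "payload": {
  "commands": [
    [[5,9,-2],0],
    [[10,18,-2],0],
    [[16.4,29.9,-2],0],
    [[16.4,29.9,-2],0],
    [[16.4,29.9,-2],0],
    [[16.4,29.9,-2],0],
    [[16.4,29.9,-2],0],
    [[8,35,-2],0],
    [[0.1,40.8,-2],0],
    [[0.1,40.8,-2],0]
  ]
}}

```text
time: 22.02
tool_pos: [0.6032, 0.1072, 0.211]
orientation: [0.165, 0.986, -0.0, -0.001]
ft_force: [0.6, -0.5, -0.8]
width: 0.147
grasp_force: 58.8
```

{"api": "jog_arm", "payload": {
  "commands": [
    [[0,0,0],0],
    [[0,0,0],0]
  ]
}}

```text
time: 22.28
tool_pos: [0.6006, 0.1069, 0.2105]
orientation: [0.165, 0.986, -0.001, -0.002]
ft_force: [-0.3, -0.4, -0.1]
width: 0.146
grasp_force: 58.9
```

{"api": "jog_arm", "payload": {
  "commands": [
    [[-0.8,0.6,0],0],
    [[-0.8,0.6,2.5],0],
    [[-0.8,0.6,5],0],
    [[-0.8,0.6,7.5],0],
    [[-0.8,0.6,9],0],
    [[-0.8,0.6,9],0],
    [[-0.8,0.6,9],0]
  ]
}}

```text
time: 23.15
tool_pos: [0.6118, 0.1112, 0.1231]
orientation: [0.165, 0.986, 0.0, 0.001]
ft_force: [0.3, 0.1, -1.6]
width: 0.142
grasp_force: 58.9
```

```bash
python3 - <<'E'
from h import *
o=bot.get_obs();print(o["tool_pos"],o["ft_force"],o["width"])
im=snapshot("scene")[:,:,::-1]
print(proj("scene",o["tool_pos"]-[0,0,.0525]))
cv2.imwrite("pics/b2.png",cv2.resize(im[170:240,240:320],None,fx=7,fy=7,interpolation=2))
E
```

```text
[0.61175947 0.11118577 0.12314824] [ 0.3438755   0.12268013 -1.59149092] 0.14224968990775305
[281.76547905 205.35064441]
```

View pics/b2.png

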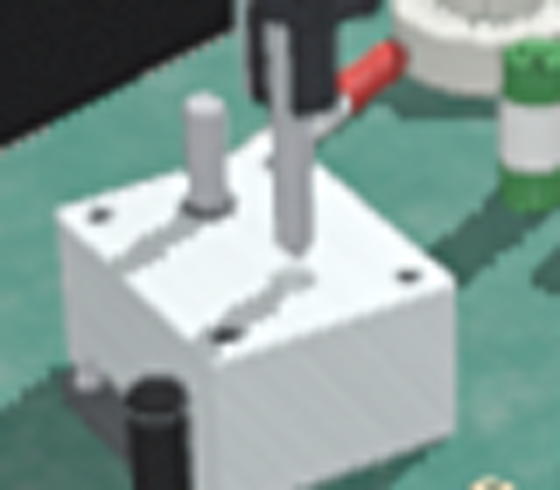

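The pin nose, at crop (296,245), is above the bore. The measured position is about 2 mm off the proven bore axis, so I'm trimming that and descending.

{"api": "jog_arm", "payload": {
  "commands": [
    [[0.15,-0.15,0],0],
    [[0.15,-0.15,0.4],0],
    [[0.15,-0.15,0.8],0],
    [[0.15,-0.15,1.2],0],
    [[0.15,-0.15,1.6],0],
    [[0.15,-0.15,1.6],0]
  ]
}}

```text
time: 23.95
tool_pos: [0.6092, 0.1105, 0.1057]
orientation: [0.165, 0.986, 0.0, -0.0]
ft_force: [1.3, 2.6, -2.5]
width: 0.143
grasp_force: 58.7
```

{"api": "jog_arm", "payload": {
  "commands": [
    [[0,0,0.3],0],
    [[0,0,0.6],0],
    [[0,0,0.9],0],
    [[0,0,1.2],0],
    [[0,0,1.2],0]
  ]
}}

```text
time: 24.58
tool_pos: [0.6094, 0.1105, 0.0939]
orientation: [0.165, 0.986, 0.0, 0.0]
ft_force: [1.7, 5.9, -0.9]
width: 0.143
grasp_force: 59.0
```

{"api": "jog_arm", "payload": {
  "commands": [
    [[0,0.06,0],0],
    [[0,0.06,0.4],0],
    [[0,0.06,0.8],0],
    [[0,0.06,1.2],0],
    [[0,0.06,1.5],0],
    [[0,0.06,1.5],0]
  ]
}}

```text
time: 25.32
tool_pos: [0.6093, 0.1108, 0.0786]
orientation: [0.165, 0.986, -0.0, -0.0]
ft_force: [1.5, 4.2, -3.7]
width: 0.141
grasp_force: 58.6
```

Side force is small. Foot at ≈ 26 mm, so I'll go down another 9 mm, then feel for the stop.

{"api": "jog_arm", "payload": {
  "commands": [
    [[0,0.05,0],0],
    [[0,0.05,0.3],0],
    [[0,0.05,0.6],0],
    [[0,0.05,0.8],0],
    [[0,0.05,0.9],0],
    [[0,0.05,0.9],0],
    [[0,0.05,0.9],0]
  ]
}}

```text
time: 26.2
tool_pos: [0.6096, 0.1112, 0.0702]
orientation: [0.165, 0.986, -0.0, -0.0]
ft_force: [0.7, -0.2, -1.6]
width: 0.145
grasp_force: 58.9
```

{"api": "jog_arm", "payload": {
  "commands": [
    [[0,0,0.1],0],
    [[0,0,0.15],0],
    [[0,0,0.15],0],
    [[0,0,0.15],0]
  ]
}}

```text
time: 26.7
tool_pos: [0.6096, 0.1112, 0.0686]
orientation: [0.165, 0.986, -0.0, -0.0]
ft_force: [0.4, -0.2, -0.4]
width: 0.142
grasp_force: 58.9
```

{"api": "jog_arm", "payload": {
  "commands": [
    [[0,0,0.1],0],
    [[0,0,0.1],0],
    [[0,0,0.1],0]
  ]
}}

```text
time: 27.08
tool_pos: [0.6097, 0.1113, 0.0678]
orientation: [0.165, 0.986, 0.0, 0.0]
ft_force: [-0.2, -0.4, 1.2]
width: 0.146
grasp_force: 59.2
```

The pin touches the stop lightly at the expected height. I'm releasing with a partial opening so the fingers stay clear of the post.

{"api": "jog_arm", "payload": {
  "commands": [
    [[0,0,0],0],
    [[0,0,0],0],
    [[0,0,0],0],
    [[0,0,0],0],
    [[0,0,-1],0],
    [[0,0,-3],0],
    [[0,0,-6],0],
    [[0,0,-11],0],
    [[0,0,-14],0],
    [[0,0,-14],0]
  ],
  "claw": 2.8
}}

```text
time: 28.32
tool_pos: [0.6115, 0.1116, 0.2122]
orientation: [0.165, 0.986, 0.001, 0.003]
ft_force: [0.2, 0.2, -0.8]
width: 0.327
grasp_force: 0.0
```

{"api": "jog_arm", "payload": {
  "commands": [
    [[8,-8,-4],0],
    [[16,-8,-4],0],
    [[16,-8,-4],0],
    [[16,-8,-4],0],
    [[16,-8,-4],0]
  ]
}}

```text
time: 28.95
tool_pos: [0.4327, 0.0876, 0.2481]
orientation: [0.164, 0.986, 0.0, 0.001]
ft_force: [0.5, -0.1, -0.1]
width: 0.326
grasp_force: 0.0
```

```bash
python3 - <<'E'
from h import *
o=bot.get_obs();print(o["time"],o["tool_pos"],o["ft_force"],o["width"])
im=snapshot("scene")[:,:,::-1].copy();T=snapshot("top")[:,:,::-1].copy()
cv2.imwrite("pics/f_s.png",im)
print("proj pin/post top",proj("scene",np.array([.6095,.1108,.1])),proj("scene",np.array([.6248,.161,.1])))
a=cv2.resize(im[150:350,170:430],None,fx=3,fy=3,interpolation=2)[:600,:800]
cv2.imwrite("pics/f1.png",a)
E
```

```text
28.95 [0.43266899 0.08763675 0.24810437] [ 0.45067086 -0.05256734 -0.07073494] 0.32639610020132076
proj pin/post top [280.78207217 194.65104562] [269.57275776 184.94066799]
```

View pics/f1.png

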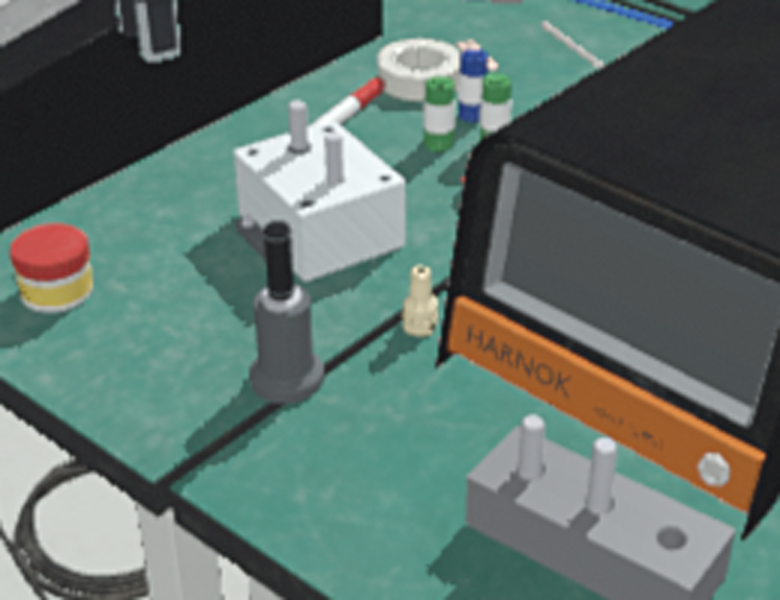

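The pin top is at about (281,195), against a predicted (280.8,194.7) for level. The rod is home and the other two pins and the bystanders have not moved. I'm handing in.

```bash
python3 -c "
from plant import bot
print(bot.job_done())"
```

```text
the job is handed in; nothing more can be done
None
```

The bore felt 44 mm deep; the rod is back in its holder, and the long pin is seated in the bore level with the post and released, with the job handed in at about 29 s.

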